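Stamp the crest panel of a figure plinth

TASK

Slide the dark wooden plinth across the sprung jig bed until it sits flush against both orange fences in their corner. Then pick up the red-handled stamp and, holding it upright and square on the middle of the plinth's pale panel (long side along long side), press until the bed has sunk about half of its 12 mm travel (never to the stop), hold it there for about a second, and lift it straight off without smearing. Stand the stamp back upright on its blue-topped stand, with the plinth still in its corner, and disturb neither the figure nor the water bottle.

Things in the scene. Friction and masses are not known exactly. Their poses are not given: they have to be found in the camera images.
- jig: Fixed stamping jig: blue base 200 (x) x 240 (y) x 10 mm under a grey sprung bed 190 x 230 mm, top 36 mm above the table at rest. Origin: centre of the base's underside. Two orange fences on the bed, 10 mm thick, 16 mm high: along its +x edge (inner face at x = +85 mm) and its +y edge (inner face at y = +105 mm); -x and -y sides are open. Position and yaw vary.
- bed (a joint): Vertical sinking of the sprung bed (with its fences) in m: 0 at rest (top), 0.012 at the hard stop. It starts to sink at about 4 N of downward push and sinks 1 mm for every further 1.5 N: about 13 N at half travel.
- seat (a point): Point on the bed's top face where the centre of the plinth's underside lies when it is flush in the corner: at (40, 45, 36) mm in the jig's frame, with the same axes. It sinks with the bed.
- plinth: Loose dark wooden plinth, 90 (x) x 120 (y) x 24 mm, about 0.25 kg, too wide to grasp, on the bed, 15 to 35 mm short of each fence, slightly turned; slides easily (friction 0.3). Origin: centre of its underside. Seated, its axes match the jig's and its +x and +y faces touch the fences. On top: a pale panel near its -y end, a green disc 44 mm across near its +y end.
- panel (a point): Centre of the pale rectangular panel on the plinth's top face, at (0, -25, 24) mm in the plinth's frame. The panel measures 66 mm along the plinth's x by 44 mm along its y.
- stamp: Loose hand stamp, about 0.22 kg, 104 mm tall, upright: rubber die and wooden block 60 (x) x 38 (y) mm, 20 mm high together, under a red handle 34 (x) x 24 (y) mm, from 20 to 104 mm height. Grip the handle across its 24 mm (y) from above. Origin: centre of the die's underside; z up. When pressing, its x (long side) lies along the plinth's x, either way round.
- die (a point): Centre of the die's flat underside (the stamp's origin).
- stand: Stamp stand, fixed low plate 110 x 90 x 10 mm, black with a blue top 100 x 80 mm; the stamp starts standing on its middle. It is to the left or to the right of the jig. Origin: centre of its underside.
- paint_tub: Bystander, fixed: white tub 110 x 90 mm with six paint droppers in it, 77 mm tall in all, on the side of the jig where the stand is not. Origin: centre of its underside.
- figure: Bystander, loose: grey miniature on a wooden painting handle, 48 mm wide, 141 mm tall. Origin: centre of its underside.
- water: Bystander, loose: clear water bottle with blue cap, 60 mm across, 130 mm tall. Origin: centre of its underside.

How it is judged:
By the outcome, as a careful person would: the job done as asked, in the order asked, and still so for the second after the job is handed in, with the robot touching nothing.
It also fails if it takes over 72 s, if anything falls off the work surface, if the arm or the gripper's body presses on something with over 40 N, if the wrist force passes 120 N, or if a joint passes its speed limit or range.

ROBOT

A 7-joint arm with a two-finger parallel gripper is mounted at the origin on the work surface. World frame = base frame: x ahead of the robot, y to its left, z up, the work surface at z = 0. Lengths are in m, angles in rad, forces in N, time in s.
With the tool pointing down it reaches from about 0.425 to 0.95 m from the base axis. Payload 4.7 kg.
Tool frame: the origin (TCP) lies midway between the tips of the shut fingers; the grasp point (between the pads) lies 19 mm behind it; z points along the fingers, y is the line along which they close (so a half turn about z gives the same grasp; the last joint's range is limited). The gripper opens to 85 mm and grips with 20 to 120 N. Pads are 22 mm wide; open, the fingers measure 114 mm over their backs; the gripper's body (76 mm by 85 mm) begins 54 mm behind the grasp point. The pads swing forward as they close: fully open they stand 13 mm farther back than shut.
Start: joints at [1.306, 0.469, -0.049, 1.532, 0.024, 1.141, -0.082], TCP at [0.158, -0.656, 0.231] pointing down, gripper open.
Joint ranges: [-2.59, 2.59], [-0.33, 1.99], [-1.39, 1.29], [0.1, 2.45], [-1.04, 4.18], [0.21, 1.99], [-2.66, 2.66]. Speed limits (rad/s): [2.57, 2.57, 3.14, 3.14, 3.14, 3.14, 3.14].

INTERFACE

Orientations are given as [roll, pitch, yaw] about the fixed x, y, z axes, in that order (R = Rz(yaw) Ry(pitch) Rx(roll)).
In Python, from rig import robot gives the robot as it stands.
- The arm moves only by the tool apply_moves, never from a script. Its argument "rows" is a list that holds one entry, the list of rows, each a list of 7 numbers: the shift along the tool's x, y, z in units of 30 mm (1.0 is 30 mm), then the turn, a rotation vector about the tool's x, y, z in units of 5 degrees (1.0 is 5 degrees), then the closure, from 0 (fully open) to 1 (shut). In form: [[[dx, dy, dz, wx, wy, wz, claw], ...]]. A call has 1 to 12 rows; each row shifts and turns the commanded pose from where the row before left it, along the tool's axes as they then stand; what a row does not reach is not made up. A row lasts 1/12 s, in which the tool goes at most 41.7 mm and 7.16 degrees, less where a joint would pass 70% of its speed; a pose out of reach is approached as far as the arm can. A call is refused whole if a number of a shift passes 1 or a number of a turn 1, either way. A call with a gripper value outside its range is refused whole. The fingers move at their own pace and stop on an object; "force" is the grip in N (left out, the last holds). Time passes only in rows, so rows that do not move let the fingers close. It gives the time, the measured TCP pose, the force, the opening and the grip force at its end, in the units of the state.
- robot.state(): the state, without advancing time (a new reading comes with each control period).
- robot.read_camera(name): name is "scene" or "top" or "wrist"; returns the picture (400x640x3 uint8, blue, green, red); there is no depth.
- robot.get_calibration(name): a dict with "fx", "fy", "cx", "cy" (pixels), "dist" ([k1, k2, p1, p2, k3] as OpenCV has them; the pictures are not rectified), "R" (3x3) and "t" (3): a world point X has camera coordinates R X + t; the wrist camera has in their place "mount" (4x4, takes a point from camera to tool coordinates, whose origin is the TCP and whose axes are the flange's). Camera axes: x right, y down, z forward; pixel columns grow to the right and rows downward; lengths in m; the calibration is good to about 2 mm. A picture is of the moment at which its call begins: read the wrist's pose just before it. get_calibration takes no time and is no camera call.
- robot.job_done(): hands the job in; it is judged then, once.
The state is a dict: "time_s": time; "joint_pos": joint angles; "qvel": joint speeds; "joint_efforts": joint torques, N m; "eef_pos": TCP position; "tcp_rot": TCP orientation; "contact_force": force on the tool from outside, world axes, zero at the start; "wrist_torque": the same for the moment, N m; "grip_width": finger opening in m; "gripper_force": force on a finger pad.
Only numpy, scipy, OpenCV 4.12 (cv2) and the standard library are available. Lean on these libraries where they do the work, as an engineer would, in place of code of your own. Each camera call takes 0.05 s, during which the arm holds its last target. There are 200 camera calls.

## Working session

There is one attempt and no reset: what is moved stays moved. The work goes in short steps, Python scripts to look and compute and a tool call to move; the robot and the scene stay as the last step left them, time stands still between calls to the robot, and variables do not carry over. Pictures are saved under pics/ and viewed, at most 10 in all, crops included, and the job is handed in when it is done.

Besides the shell and the picture viewer there is one more tool, called after ">>>" as name(argument=value, ...) on one line, values as JSON. apply_moves: Moves the arm, as the interface text tells. Its arguments: {"type":"object","properties":{"rows":{"type":"array"},"force":{"type":"number"}},"required":["rows"]}

```bash
ls; mkdir -p pics; python3 - <<'E'
from rig import robot
import cv2
s=robot.state(); print(s['time_s'],s['eef_pos'],s['tcp_rot'])
for n in('scene','top'):
    cv2.imwrite(f'pics/{n}0.png',robot.read_camera(n)); c=robot.get_calibration(n);print(n,c)
print(robot.get_calibration('wrist'))
E
```

```text
pics
0.0 [ 0.15755387 -0.65573875  0.2302385 ] [-3.13959644e+00  4.92836122e-05  2.35821148e-01]
scene {'fx': 463.9876265766768, 'fy': 463.9876265766768, 'cx': 325.1875395481547, 'cy': 203.29355688824458, 'dist': array([-0.08135234,  0.        ,  0.        ,  0.        ,  0.        ]), 'R': array([[-0.15691041,  0.98744667,  0.01811604],
       [ 0.59833941,  0.10964085, -0.79370576],
       [-0.78572837, -0.11370115, -0.60803205]]), 't': array([ 0.08938071, -0.30330615,  1.69818052])}
top {'fx': 376.3044290573468, 'fy': 376.3044290573468, 'cx': 320.36509081023274, 'cy': 196.57981727086622, 'dist': array([-0.00638252,  0.        ,  0.        ,  0.        ,  0.        ]), 'R': array([[-0.02104446, -0.99938521, -0.02804146],
       [-0.98843377,  0.02501078, -0.14957657],
       [ 0.15018595,  0.02456937, -0.98835243]]), 't': array([0.02845035, 0.57657791, 0.71378731])}
{'fx': 291.90578758038527, 'fy': 291.90578758038527, 'cx': 317.52246597040704, 'cy': 195.8374854070006, 'dist': array([-0.01211039,  0.        ,  0.        ,  0.        ,  0.        ]), 'mount': array([[ 1.37632441e-03, -9.44296076e-01, -3.29094251e-01,
         8.50091680e-02],
       [ 9.99998997e-01,  1.40927335e-03,  1.38415486e-04,
         3.99059567e-04],
       [ 3.33078556e-04, -3.29094112e-01,  9.44297069e-01,
        -1.42909202e-01],
       [ 0.00000000e+00,  0.00000000e+00,  0.00000000e+00,
         1.00000000e+00]])}
```

View pics/top0.png

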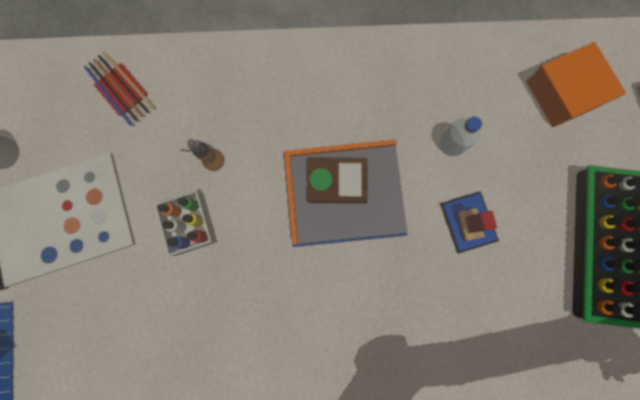

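View pics/scene0.png

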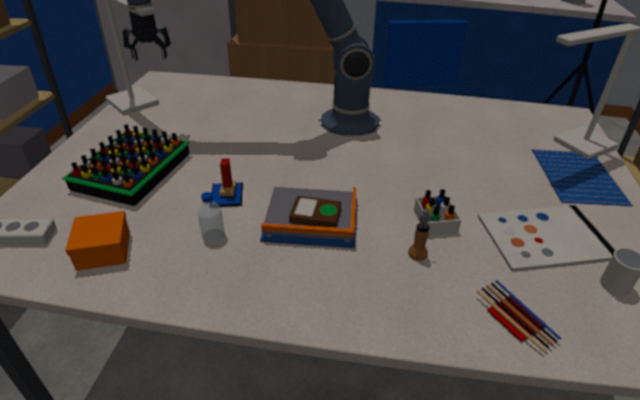

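The top view shows the jig at about (345,193), with its fences along the top and left. The plinth is at (337,180), the stamp on its stand at (470,222), the bottle at (462,133), the figure at (208,155) and the tub at (185,222). The scene view agrees. I'll enlarge both next.

```bash
cat > h.py <<'E'
import numpy as np, cv2
from scipy.spatial.transform import Rotation as Ro
from rig import robot
def cam(name,s=None):
    c=robot.get_calibration(name); K=np.array([[c['fx'],0,c['cx']],[0,c['fy'],c['cy']],[0,0,1]])
    if name=='wrist':
        T=np.eye(4);T[:3,:3]=Ro.from_euler('xyz',s['tcp_rot']).as_matrix();T[:3,3]=s['eef_pos']
        M=np.linalg.inv(T@c['mount']); return K,c['dist'],M[:3,:3],M[:3,3]
    return K,c['dist'],c['R'],c['t']
def rays(C,px):
    K,d,R,t=C
    u=cv2.undistortPoints(np.array(px,float).reshape(-1,1,2),K,d).reshape(-1,2)
    return -R.T@t,(np.c_[u,np.ones(len(u))]@R)
def onz(C,px,z):
    o,r=rays(C,px); return o+r*((z-o[2])/r[:,2])[:,None]
def proj(C,X):
    K,d,R,t=C
    return cv2.projectPoints(np.array(X,float).reshape(-1,3),cv2.Rodrigues(R)[0],t,K,d)[0].reshape(-1,2)
def tri(C1,p1,C2,p2):
    o1,r1=rays(C1,p1);o2,r2=rays(C2,p2);out=[]
    for a,b in zip(r1,r2):
        k=np.linalg.lstsq(np.c_[a,-b],o2-o1,rcond=None)[0];P=o1+a*k[0];Q=o2+b*k[1]
        out.append(np.r_[(P+Q)/2,np.linalg.norm(P-Q)])
    return np.array(out)
def crop(f,out,x0,y0,w,h,k):
    cv2.imwrite(out,cv2.resize(cv2.imread(f)[y0:y0+h,x0:x0+w],None,fx=k,fy=k,interpolation=cv2.INTER_CUBIC))
E
python3 - <<'E'
from h import *
T=cam('top');S=cam('scene')
print(np.round(onz(T,[[285,151],[395,141],[406,235],[293,244],[307,157],[367,160],[366,204],[306,200]],.05),3))
print(np.round(onz(T,[[469,222],[462,140],[212,160],[185,224]],.01),3))
crop('pics/top0.png','pics/topc.png',275,130,235,130,3.4)
E
```

```text
[[ 0.672  0.085  0.05 ]
 [ 0.686 -0.139  0.05 ]
 [ 0.496 -0.151  0.05 ]
 [ 0.483  0.071  0.05 ]
 [ 0.658  0.04   0.05 ]
 [ 0.648 -0.081  0.05 ]
 [ 0.559 -0.075  0.05 ]
 [ 0.57   0.044  0.05 ]]
[[ 0.521 -0.289  0.01 ]
 [ 0.697 -0.289  0.01 ]
 [ 0.668  0.248  0.01 ]
 [ 0.531  0.302  0.01 ]]
```

View pics/topc.png

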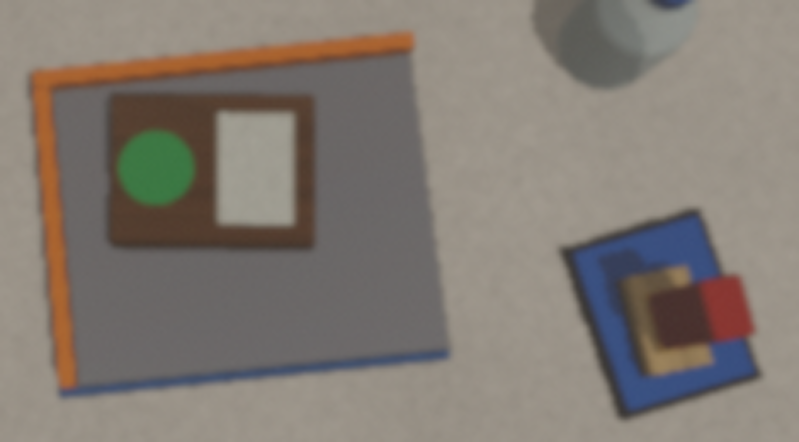

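The crop shows the bed corner at (284,151) full-frame, and the jig yaw is about +0.07. The plinth yaw is about −0.08, and the stamp on its stand is about +0.3. I'll move the wrist camera over for finer views.

>>> apply_moves(rows=[[[0.8,-0.7,0,0,0,0,0],[0.8,-0.7,0,0,0,0,0],[0.8,-0.7,0,0,0,0,0],[0.8,-0.7,0,0,0,0,0],[0.8,-0.7,0,0,0,0,0],[0.8,-0.7,0,0,0,0,0],[0.8,-0.7,0,0,0,0,0],[0.8,-0.7,0,0,0,0,0],[0.8,-0.7,0,0,0,0,0],[0.8,-0.7,0,0,0,0,0]]])

```text
time_s: 0.93
eef_pos: [0.3424, -0.3945, 0.2311]
tcp_rot: [-3.141, 0.0, 0.236]
contact_force: [0.5, -0.5, -0.0]
grip_width: 0.0856
gripper_force: 0.0
```

>>> apply_moves(rows=[[[0.8,-0.7,0,0,0,0,0],[0.8,-0.7,0,0,0,0,0],[0.8,-0.7,0,0,0,0,0],[0.8,-0.7,0,0,0,0,0],[0.8,-0.7,0,0,0,0,0],[0.8,-0.7,0,0,0,0,0],[0.8,-0.7,0,0,0,0,0],[0.8,-0.7,0,0,0,0,0],[0.4,-0.4,0,0,0,0,0],[0,0,0,0,0,0,0]]])

```text
time_s: 1.77
eef_pos: [0.5004, -0.1684, 0.2312]
tcp_rot: [-3.139, -0.002, 0.244]
contact_force: [-0.1, -0.5, -0.1]
grip_width: 0.0855
gripper_force: 0.0
```

```bash
python3 - <<'E'
from h import *
import pickle
s=robot.state(); im=robot.read_camera('wrist'); cv2.imwrite('pics/w1.png',im); pickle.dump(s,open('w1.pkl','wb'))
print(s['time_s'],s['eef_pos'],s['tcp_rot'])
E
```

```text
1.7667 [ 0.50040191 -0.16840596  0.23116572] [-3.13946742e+00 -1.52810350e-03  2.43660449e-01]
```

View pics/w1.png

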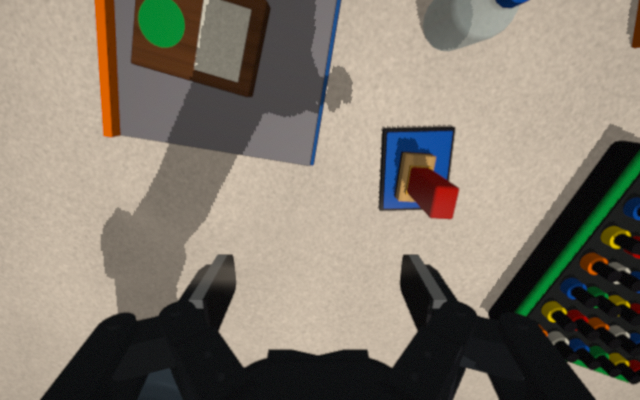

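The wrist view shows the stand at (382..454, 127..210), with its long side along the image vertical. The stamp's handle top is at about (445,203) and the jig is at the upper left. Next I'll hover over the jig.

>>> apply_moves(rows=[[[0.7,-0.7,0,0,0,0,0],[0.8,-0.7,0,0,0,0,0],[0.8,-0.7,0,0,0,0,0],[0.7,-0.7,0,0,0,0,0],[0.6,-0.7,0,0,0,0.7,0],[0,0,0,0,0,0.7,0],[0,0,0,0,0,0.7,0],[0,0,0,0,0,0,0],[0,0,0,0,0,0,0]]])

```text
time_s: 2.57
eef_pos: [0.5783, -0.0477, 0.231]
tcp_rot: [3.141, 0.001, 0.052]
contact_force: [0.7, -0.2, 1.1]
grip_width: 0.0852
gripper_force: 0.0
```

```bash
python3 - <<'E'
from h import *
import pickle
s=robot.state(); im=robot.read_camera('wrist'); cv2.imwrite('pics/w2.png',im); pickle.dump(s,open('w2.pkl','wb'))
print(s['time_s'],s['eef_pos'],s['tcp_rot'])
a=cv2.resize(cv2.imread('pics/w1.png')[115:225,370:470],None,fx=5,fy=5,interpolation=cv2.INTER_CUBIC)
cv2.imwrite('pics/w1c.png',a)
E
```

```text
2.5667 [ 0.57832288 -0.04772867  0.23097149] [3.14064493e+00 9.05908172e-04 5.19094241e-02]
```

View pics/w2.png

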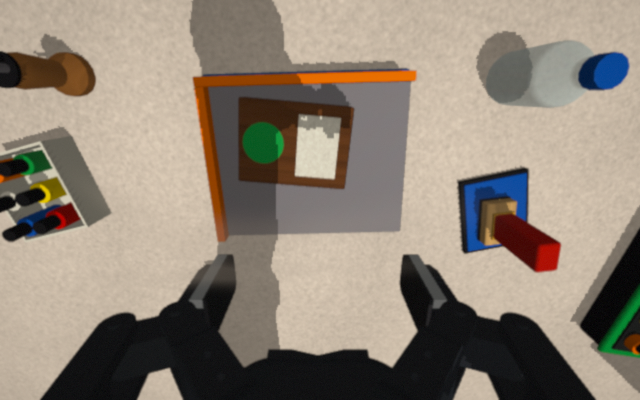

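View pics/w1c.png

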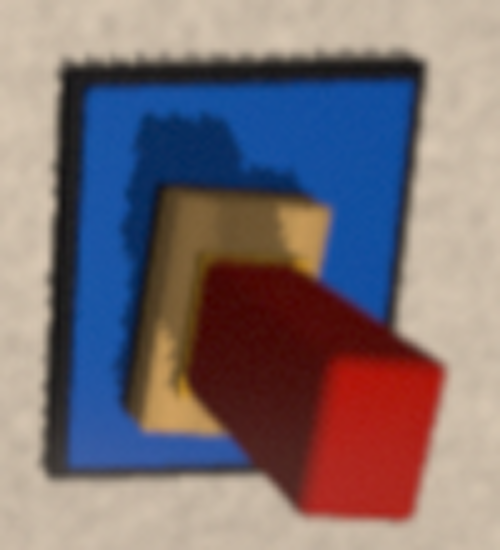

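In w2 the fence's outer corner is at (194,78) and its right end at (416,72). The plinth top corners are at (239,98), (353,107), (345,188) and (238,180). In the w1 crop the handle-top corners (÷5, +370/+115) are at (332,358), (443,365), (412,518) and (300,512).

```bash
python3 - <<'E'
from h import *
import pickle
W1=cam('wrist',pickle.load(open('w1.pkl','rb')));W2=cam('wrist',pickle.load(open('w2.pkl','rb')));T=cam('top')
def red(f):
    im=cv2.imread(f).astype(int);m=((im[...,2]>140)&(im[...,1]<60)&(im[...,0]<70)).astype(np.uint8)
    n,l,st,c=cv2.connectedComponentsWithStats(m)
    for i in range(1,n):
        if st[i,4]>40: print(f,st[i],np.round(c[i],1))
    return
red('pics/w1.png');red('pics/w2.png');red('pics/top0.png')
yaw=lambda P,i,j:np.arctan2(*(P[i]-P[j])[[1,0]])
h=np.array([[332,358],[443,365],[412,518],[300,512]])/5+[370,115]
P=onz(W1,h,.114);print('handle',np.round(P,4),P.mean(0),'yaw',yaw(P,0,3),yaw(P,1,2),[np.linalg.norm(P[i]-P[i-1]) for i in range(4)])
b=np.array([[162,190],[330,207],[142,430]])/5+[370,115]
P=onz(W1,b,.03);print('block',np.round(P,4),(P[1]+P[2])/2,yaw(P,0,2))
st=np.array([[65,65],[425,65],[385,468],[48,472]])/5+[370,115]
P=onz(W1,st,.01);print('stand',P.mean(0),yaw(P,0,3),np.linalg.norm(P[0]-P[3]))
p=[[239,98],[353,107],[345,188],[238,180]]
P=onz(W2,p,.06);print('plinth',np.round(P,4),P.mean(0),yaw(P,0,3),yaw(P,1,2),[np.linalg.norm(P[i]-P[i-1]) for i in range(4)])
f=[[194,78],[416,72],[219,241]]
P=onz(W2,f,.052);print('fence',np.round(P,4),'mid',(P[1]+P[2])/2,yaw(P,0,2),np.arctan2(-(P[0]-P[1])[0],(P[0]-P[1])[1]),np.linalg.norm(P[0]-P[1]),np.linalg.norm(P[0]-P[2]))
f=[[284.4,151.2],[396.5,139.7],[293.2,244.1]]
P=onz(T,f,.052);print('fence top',np.round(P,4),'mid',(P[1]+P[2])/2,yaw(P,0,2),np.arctan2(-(P[0]-P[1])[0],(P[0]-P[1])[1]))
E
```

```text
pics/w1.png [431 187  27  31 644] [444.  202.1]
pics/w2.png [ 56 212  10  17  79] [ 61.  220.9]
pics/w2.png [536 243  24  28 510] [547.7 257. ]
handle [[ 0.5311 -0.2754  0.114 ]
 [ 0.5349 -0.2961  0.114 ]
 [ 0.5044 -0.3026  0.114 ]
 [ 0.5003 -0.281   0.114 ]] [ 0.51767444 -0.28877302  0.114     ] yaw 0.1798785536087465 0.20992914206873547 [np.float64(0.03132129974904935), np.float64(0.02108174750212034), np.float64(0.031186479634587542), np.float64(0.0220194423374423)]
block [[ 0.5437 -0.2615  0.03  ]
 [ 0.5497 -0.3018  0.03  ]
 [ 0.485  -0.277   0.03  ]] [ 0.51731202 -0.28938919  0.03      ] 0.2571016883305532
stand [ 0.52447282 -0.29259775  0.01      ] 0.2754237712332442 0.10712029799919803
plinth [[ 0.6553  0.0361  0.06  ]
 [ 0.6527 -0.0809  0.06  ]
 [ 0.5649 -0.0801  0.06  ]
 [ 0.5679  0.0402  0.06  ]] [ 0.61021053 -0.02117152  0.06      ] -0.04684911367205372 -0.010046890446276397 [np.float64(0.08751845136674541), np.float64(0.11709190315461847), np.float64(0.08779466004232286), np.float64(0.12031638653076067)]
fence [[ 0.6724  0.0837  0.052 ]
 [ 0.6901 -0.143   0.052 ]
 [ 0.4856  0.0687  0.052 ]] mid [ 0.58783873 -0.03711356  0.052     ] 0.08009331212650728 0.07801030616675646 0.22740308784407642 0.18741564272344993
fence top [[ 0.671   0.0861  0.052 ]
 [ 0.6885 -0.1419  0.052 ]
 [ 0.4831  0.0701  0.052 ]] mid [ 0.58579351 -0.03591179  0.052     ] 0.08505202404868707 0.07649331177098427
```

>>> apply_moves(rows=[[[-0.7,-0.4,0,0,0,-0.3,0.5],[-0.8,-0.4,0,0,0,0,0.5],[0,0,0.9,0,0,0,0.5],[0,0,0.9,0,0,0,0.5],[0,0,0.9,0,0,0,0.5],[0,0,0.9,0,0,0,0.5],[0,0,0.8,0,0,0,0.5],[0,0,0.6,0,0,0,0.5],[0,0,0.3,0,0,0,0.5],[0,0,0,0,0,0,0.5],[0,0,0,0,0,0,0.5]]])

```text
time_s: 3.53
eef_pos: [0.5326, -0.0256, 0.0726]
tcp_rot: [3.141, -0.0, 0.078]
contact_force: [0.4, 0.4, -0.1]
grip_width: 0.043
gripper_force: 0.0
```

```bash
cat > j.py <<'E'
from h import *
JC=np.array([.587,-.0365]);JY=.079
def J(p):
    d=np.array(p[:2])-JC;c,s=np.cos(JY),np.sin(JY);return np.array([c*d[0]+s*d[1],-s*d[0]+c*d[1]])
def Wd(p):
    c,s=np.cos(JY),np.sin(JY);return JC+[c*p[0]-s*p[1],s*p[0]+c*p[1]]
def tool(dw,yaw): # world xy shift -> tool units
    c,s=np.cos(yaw),np.sin(yaw);return np.array([c*dw[0]+s*dw[1],s*dw[0]-c*dw[1]])/.03
E
python3 - <<'E'
from j import *
import pickle
s=robot.state();print(s['time_s'],s['eef_pos'],s['tcp_rot'],J(s['eef_pos'])*1e3,s['contact_force'],s['grip_width'])
im=robot.read_camera('wrist'); cv2.imwrite('pics/w3.png',im)
W1=cam('wrist',pickle.load(open('w1.pkl','rb')));W2=cam('wrist',pickle.load(open('w2.pkl','rb')))
print('handle top tri',tri(W1,[[444,202.1]],W2,[[547.7,257]]))
E
```

```text
3.5333 [ 0.53259805 -0.02557669  0.07261714] [ 3.14147435e+00 -2.33178087e-04  7.83610452e-02] [-53.37023392  15.18253047] [ 0.42727298  0.37754031 -0.07427577] 0.04297373324334901
handle top tri [[ 5.18377136e-01 -2.88592963e-01  1.13420320e-01  3.53676009e-04]]
```

View pics/w3.png

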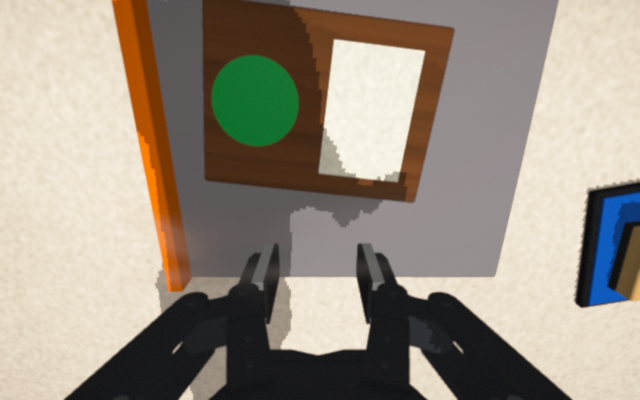

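The wrist view shows both fingertips (245..395) within the plinth's near edge (205..415, row about 190), so I can lower and push.

>>> apply_moves(rows=[[[0,0,0.5,0,0,0,0.5],[0,0,0.45,0,0,0,0.5],[0,0,0.1,0,0,0,0.5],[0.1,0,0,0,0,0,0.5],[0.1,0,0,0,0,0,0.5],[0.1,0,0,0,0,0,0.5],[0.1,0,0,0,0,0,0.5],[0.1,0,0,0,0,0,0.5],[0.1,0,0,0,0,0,0.5],[0.1,0,0,0,0,0,0.5],[0.1,0,0,0,0,0,0.5],[0.1,0,0,0,0,0,0.5]]])

```text
time_s: 4.58
eef_pos: [0.5593, -0.0231, 0.0407]
tcp_rot: [3.141, 0.001, 0.079]
contact_force: [-1.1, -1.0, 0.7]
grip_width: 0.0432
gripper_force: 0.4
```

>>> apply_moves(rows=[[[0.05,0,0,0,0,0,0.5],[0.05,0,0,0,0,0,0.5],[0.05,0,0,0,0,0,0.5]]])

```text
time_s: 4.83
eef_pos: [0.5637, -0.0227, 0.0407]
tcp_rot: [3.141, 0.0, 0.079]
contact_force: [-1.3, -0.7, 0.1]
grip_width: 0.0428
gripper_force: 0.4
```

>>> apply_moves(rows=[[[0.07,0,0,0,0,0,0.5],[0.07,0,0,0,0,0,0.5],[0,0,0,0,0,0,0.5]]])

```text
time_s: 5.08
eef_pos: [0.5686, -0.0222, 0.0409]
tcp_rot: [-3.141, -0.001, 0.079]
contact_force: [1.1, 0.4, 0.2]
grip_width: 0.0425
gripper_force: 0.0
```

>>> apply_moves(rows=[[[0.07,0,0,0,0,0,0.5],[0,0,0,0,0,0,0.5]]])

```text
time_s: 5.25
eef_pos: [0.5705, -0.0221, 0.0409]
tcp_rot: [-3.142, -0.001, 0.079]
contact_force: [0.3, -0.7, -0.2]
grip_width: 0.0425
gripper_force: 0.0
```

>>> apply_moves(rows=[[[0.07,0,0,0,0,0,0.5],[0,0,0,0,0,0,0.5]]])

```text
time_s: 5.42
eef_pos: [0.5712, -0.022, 0.0406]
tcp_rot: [3.141, 0.002, 0.079]
contact_force: [-3.8, -0.1, 1.7]
grip_width: 0.0426
gripper_force: 1.5
```

>>> apply_moves(rows=[[[0.06,0,0,0,0,0,0.5],[0,0,0,0,0,0,0.5],[0,0,0,0,0,0,0.5]]])

```text
time_s: 5.67
eef_pos: [0.5712, -0.022, 0.0402]
tcp_rot: [3.141, 0.006, 0.078]
contact_force: [-6.5, 1.0, 2.6]
grip_width: 0.0427
gripper_force: 3.3
```

```bash
python3 - <<'E'
from j import *
s=robot.state();print(s['time_s'],s['eef_pos'],J(s['eef_pos'])*1e3,s['contact_force'],s['wrist_torque'])
im=robot.read_camera('wrist'); cv2.imwrite('pics/w4.png',im)
E
```

```text
5.6667 [ 0.57123532 -0.02204372  0.04021814] [-14.5746493   15.65530994] [-6.47316757  1.01119976  2.60528313] [-0.04013724  1.36463295 -0.0626166 ]
```

View pics/w4.png

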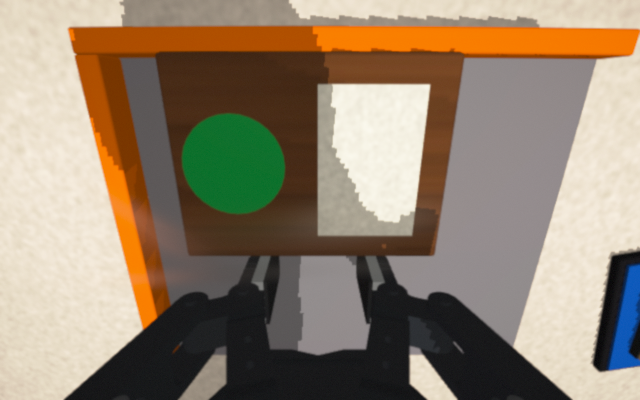

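The view shows the plinth's far edge flush and parallel to the +x fence (row about 52), with a gap left to the +y fence. Now I'll go round to the −y side with the fingers shut.

>>> apply_moves(rows=[[[-0.4,0,0,0,0,0,0.5],[0,0,-0.6,0,0,0,0.5],[0,0,-0.8,0,0,0,0.7],[0,0.6,-0.3,0,0,0,1],[0.5,0.8,0,0,0,0,1],[0.6,0.8,0,0,0,0,1],[0.6,0.8,0,0,0,0,1],[0.45,0.55,0,0,0,0,1],[0,0,0,0,0,0,1],[0,0,0.6,0,0,0,1],[0,0,0,0,0,0,1]]])

```text
time_s: 6.63
eef_pos: [0.6333, -0.1237, 0.0714]
tcp_rot: [-3.14, 0.003, 0.079]
contact_force: [-1.5, -0.3, -0.6]
grip_width: 0.0001
gripper_force: 0.0
```

```bash
python3 - <<'E'
from j import *
s=robot.state();print(s['time_s'],s['eef_pos'],s['tcp_rot'],J(s['eef_pos'])*1e3,s['contact_force'],s['grip_width'])
E
```

```text
6.6333 [ 0.63327325 -0.12366057  0.07135021] [-3.14043992  0.00331553  0.07866553] [ 39.25040666 -90.54051187] [-1.53036751 -0.28164116 -0.56059462] 0.00010660736328894265
```

>>> apply_moves(rows=[[[0,0,0.6,0,0,0,1],[0,0,0.4,0,0,0,1],[0,-0.15,0,0,0,0,1],[0,-0.15,0,0,0,0,1],[0,-0.15,0,0,0,0,1],[0,-0.15,0,0,0,0,1],[0,-0.12,0,0,0,0,1],[0,-0.12,0,0,0,0,1],[0,-0.12,0,0,0,0,1],[0,-0.12,0,0,0,0,1],[0,-0.12,0,0,0,0,1],[0,-0.12,0,0,0,0,1]]])

```text
time_s: 7.63
eef_pos: [0.6316, -0.0845, 0.0439]
tcp_rot: [3.141, -0.0, 0.078]
contact_force: [-0.2, -1.2, 0.1]
grip_width: -0.0
gripper_force: 0.5
```

>>> apply_moves(rows=[[[0,-0.1,0,0,0,0,1],[0,-0.1,0,0,0,0,1],[0,0,0,0,0,0,1]]])

```text
time_s: 7.88
eef_pos: [0.631, -0.0776, 0.0439]
tcp_rot: [-3.141, -0.0, 0.079]
contact_force: [0.8, 0.3, 0.5]
grip_width: 0.0001
gripper_force: 0.0
```

>>> apply_moves(rows=[[[0,-0.07,0,0,0,0,1],[0,-0.07,0,0,0,0,1],[0,0,0,0,0,0,1]]])

```text
time_s: 8.13
eef_pos: [0.6307, -0.0737, 0.0438]
tcp_rot: [-3.141, 0.0, 0.079]
contact_force: [0.4, -0.3, 0.2]
grip_width: 0.0004
gripper_force: 0.2
```

>>> apply_moves(rows=[[[0,-0.07,0,0,0,0,1],[0,-0.07,0,0,0,0,1],[0,-0.06,0,0,0,0,1],[0,0,0,0,0,0,1]]])

```text
time_s: 8.47
eef_pos: [0.6302, -0.0675, 0.0438]
tcp_rot: [-3.141, 0.0, 0.079]
contact_force: [-0.1, -0.0, -0.3]
grip_width: -0.0
gripper_force: 0.0
```

>>> apply_moves(rows=[[[0,-0.06,0,0,0,0,1],[0,0,0,0,0,0,1]]])

```text
time_s: 8.63
eef_pos: [0.63, -0.066, 0.0438]
tcp_rot: [-3.141, 0.0, 0.079]
contact_force: [0.0, -0.1, 0.4]
grip_width: 0.0003
gripper_force: 0.1
```

>>> apply_moves(rows=[[[0,-0.06,0,0,0,0,1],[0,0,0,0,0,0,1]]])

```text
time_s: 8.8
eef_pos: [0.6299, -0.0643, 0.0438]
tcp_rot: [-3.141, -0.0, 0.079]
contact_force: [-0.3, 0.0, -0.7]
grip_width: 0.0003
gripper_force: 0.2
```

>>> apply_moves(rows=[[[0,-0.06,0,0,0,0,1],[0,-0.06,0,0,0,0,1],[0,0,0,0,0,0,1]]])

```text
time_s: 9.05
eef_pos: [0.6295, -0.0611, 0.0438]
tcp_rot: [3.141, 0.0, 0.079]
contact_force: [-0.2, -0.4, 0.5]
grip_width: 0.0001
gripper_force: 0.7
```

>>> apply_moves(rows=[[[0,-0.06,0,0,0,0,1],[0,0,0,0,0,0,1]]])

```text
time_s: 9.22
eef_pos: [0.6294, -0.061, 0.0438]
tcp_rot: [3.139, 0.001, 0.078]
contact_force: [-0.6, -4.0, 0.2]
grip_width: -0.0
gripper_force: 2.3
```

```bash
python3 - <<'E'
from j import *
s=robot.state();print(s['time_s'],s['eef_pos'],J(s['eef_pos'])*1e3,s['contact_force'],s['wrist_torque'])
im=robot.read_camera('wrist'); cv2.imwrite('pics/w5.png',im)
E
```

```text
9.2167 [ 0.62936051 -0.06103726  0.04380811] [ 40.29196157 -27.80373259] [-0.63548442 -3.96277435  0.22120284] [-0.91354587  0.10602107 -0.01841912]
```

View pics/w5.png

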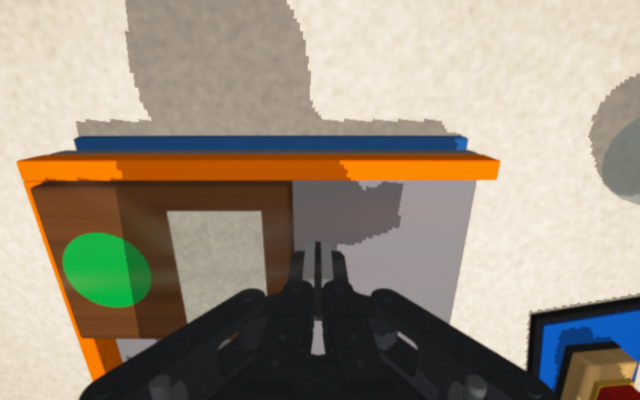

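The view shows the plinth corner in the fence corner at about (35,185), with the force rising to 4 N. I'll firm this up, then re-push in x at the seated position.

>>> apply_moves(rows=[[[0,-0.05,0,0,0,0,1],[0,0,0,0,0,0,1],[0,0.4,0,0,0,0,1],[0,0,-0.8,0,0,0,1],[0,0,-0.8,0,0,0,1],[-0.8,-0.9,0,0,0,0,0.6],[-0.8,-0.9,0,0,0,0,0.5],[-0.75,-0.9,0,0,0,0,0.5],[0,0,0,0,0,0,0.5],[0,0,0.8,0,0,0,0.5],[0,0,0.85,0,0,0,0.5],[0,0,0,0,0,0,0.5]]])

```text
time_s: 10.27
eef_pos: [0.5507, 0.006, 0.0389]
tcp_rot: [-3.14, 0.007, 0.08]
contact_force: [-1.4, 0.6, -0.7]
grip_width: 0.043
gripper_force: 0.0
```

```bash
python3 - <<'E'
from j import *
s=robot.state();print(s['time_s'],s['eef_pos'],J(s['eef_pos'])*1e3,s['contact_force'],s['grip_width'])
E
```

```text
10.2667 [0.55072843 0.00604727 0.0388835 ] [-32.80070185  45.27704213] [-1.36165008  0.62507128 -0.7360926 ] 0.04296254443136333
```

>>> apply_moves(rows=[[[0.1,0,-0.1,0,0,0,0.5],[0.1,0,0,0,0,0,0.5],[0.1,0,0,0,0,0,0.5],[0.1,0,0,0,0,0,0.5],[0.1,0,0,0,0,0,0.5],[0.06,0,0,0,0,0,0.5],[0.06,0,0,0,0,0,0.5],[0,0,0,0,0,0,0.5]]])

```text
time_s: 10.93
eef_pos: [0.569, 0.0064, 0.0448]
tcp_rot: [3.141, 0.008, 0.078]
contact_force: [-7.6, -0.6, 4.0]
grip_width: 0.0428
gripper_force: 3.6
```

>>> apply_moves(rows=[[[0.06,0,0,0,0,0,0.5],[0,0,0,0,0,0,0.5],[0,0,0,0,0,0,0.5]]])

```text
time_s: 11.18
eef_pos: [0.5691, 0.0064, 0.0443]
tcp_rot: [3.14, 0.011, 0.078]
contact_force: [-9.9, 0.4, 4.7]
grip_width: 0.0428
gripper_force: 5.0
```

Both x pushes stop at jig x = −14.5 mm, so the plinth is flush. I'll back off, raise, and take two wrist views for the panel.

>>> apply_moves(rows=[[[-0.4,0.3,0,0,0,0,0.3],[-0.1,0.3,-0.5,0,0,0,0],[0,0.3,-0.5,0,0,0,0],[0,0,-0.5,0,0,0,0],[0,0,0,0,0,0,0],[0,0,0,0,0,0,0]]])

```text
time_s: 11.68
eef_pos: [0.5622, -0.021, 0.0911]
tcp_rot: [3.141, -0.003, 0.079]
contact_force: [0.5, 0.4, -0.2]
grip_width: 0.0851
gripper_force: 0.0
```

```bash
python3 - <<'E'
from j import *
import pickle
s=robot.state(); im=robot.read_camera('wrist'); cv2.imwrite('pics/w6.png',im); pickle.dump(s,open('w6.pkl','wb'))
print(s['time_s'],s['eef_pos'],s['tcp_rot'],s['qvel'])
W=cam('wrist',s)
print(proj(W,[[*Wd(p),.06] for p in([.073,.042],[.073,-.002],[.007,-.002],[.007,.042])]))
E
```

```text
11.6833 [ 0.56219158 -0.0209969   0.09113442] [ 3.14142037e+00 -2.79273978e-03  7.85162849e-02] [-0.00882759  0.02326276  0.00188657  0.02620465  0.00145652  0.0006517
 -0.00028574]
[[272.34631121  72.54170876]
 [351.9971996   72.60268404]
 [347.89726522 186.7331565 ]
 [277.50014338 186.67143165]]
```

>>> apply_moves(rows=[[[0,0.8,0,0,0,0,0],[0,0.8,-0.5,0,0,0,0],[0,0.5,-0.8,0,0,0,0],[0,0,-0.5,0,0,0,0],[0,0,0,0,0,0,0],[0,0,0,0,0,0,0]]])

```text
time_s: 12.23
eef_pos: [0.5662, -0.0833, 0.1439]
tcp_rot: [-3.141, -0.0, 0.079]
contact_force: [-0.6, -0.9, -0.1]
grip_width: 0.0856
gripper_force: 0.0
```

```bash
python3 - <<'E'
from j import *
import pickle
s=robot.state(); im=robot.read_camera('wrist'); cv2.imwrite('pics/w7.png',im); pickle.dump(s,open('w7.pkl','wb'))
print(s['time_s'],s['eef_pos'],s['tcp_rot'])
W=cam('wrist',s)
print(proj(W,[[*Wd(p),.06] for p in([.073,.042],[.073,-.002],[.007,-.002],[.007,.042],[.085,.105])]))
E
```

```text
12.2333 [ 0.56618816 -0.08334239  0.14388547] [-3.14129847e+00 -1.73801274e-04  7.92153945e-02]
[[196.72611372  76.19972808]
 [257.50692118  76.11260021]
 [262.88629033 165.54502686]
 [207.65614394 165.49067791]
 [106.67844541  58.47724925]]
```

```bash
python3 - <<'E'
import cv2,numpy as np
a=cv2.imread('pics/w6.png')[45:210,245:378];b=cv2.imread('pics/w7.png')[45:210,160:293]
cv2.imwrite('pics/m.png',cv2.resize(np.hstack([a,b]),None,fx=3,fy=3,interpolation=cv2.INTER_CUBIC))
E
```

```text
(no output)
```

View pics/m.png

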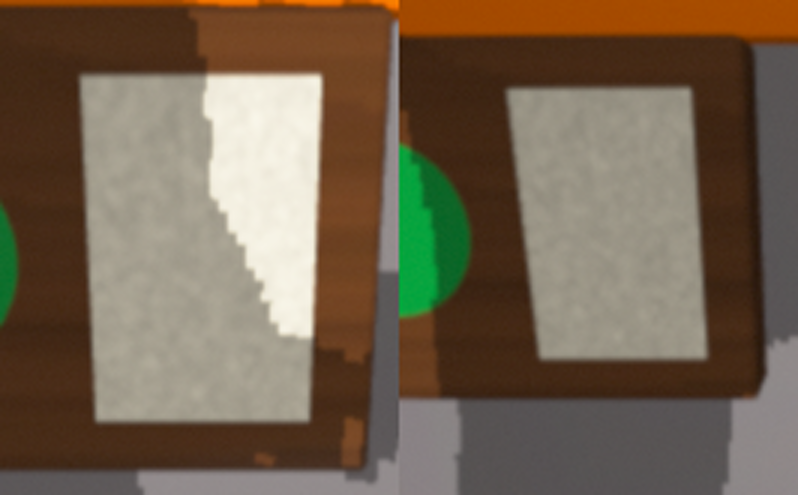

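The montage shows the panel corners: left (80,73), (322,73), (310,422), (96,422) and right (506,87), (692,87), (708,359), (540,360). The plinth edges are parallel to the fence and flush.

```bash
python3 - <<'E'
from j import *
import pickle
A=cam('wrist',pickle.load(open('w6.pkl','rb')));B=cam('wrist',pickle.load(open('w7.pkl','rb')))
a=(np.array([[80,73],[322,73],[310,422],[96,422]])+.5)/3-.5+[245,45]
b=(np.array([[506-399,87],[692-399,87],[708-399,359],[540-399,360]])+.5)/3-.5+[160,45]
t=tri(A,a,B,b);print(np.round(t,4),t.mean(0))
for C,p in((A,a),(B,b)):
    P=onz(C,p,.06);m=P.mean(0);print(m,J(m)*1e3,'yaw',np.arctan2(*(P[0]+P[1]-P[2]-P[3])[[1,0]]),[np.linalg.norm(P[i]-P[i-1]) for i in range(4)])
s=robot.state()
H=np.array([.518,-.2887]);print(tool(H-s['eef_pos'][:2],.079))
E
```

```text
[[ 6.581e-01  1.150e-02  6.130e-02  1.000e-04]
 [ 6.617e-01 -3.250e-02  5.990e-02  2.000e-04]
 [ 5.952e-01 -3.780e-02  6.050e-02  0.000e+00]
 [ 5.915e-01  6.400e-03  6.060e-02  2.000e-04]] [ 6.26631525e-01 -1.31040141e-02  6.05747486e-02  1.40652571e-04]
[ 0.62663039 -0.01305236  0.06      ] [41.35722931 20.24696599] yaw 0.07967307543189264 [np.float64(0.06693443215265396), np.float64(0.044402589420421815), np.float64(0.06692437276630069), np.float64(0.04451460039860733)]
[ 0.62650854 -0.01290084  0.06      ] [41.24771007 20.40763155] yaw 0.07887076430876967 [np.float64(0.0670321414490522), np.float64(0.04476604904528053), np.float64(0.06665516200214196), np.float64(0.044593199512522164)]
[-2.1195799   6.71127776]
```

Panel: (0.6266, −0.0130, 0.060), yaw 0.079. Its sizes and height check out. Next I'll go over the stamp.

>>> apply_moves(rows=[[[0,0,-0.9,0,0,0,0],[-0.27,0.84,-0.9,0,0,0,0],[-0.27,0.84,-0.2,0,0,0,0],[-0.27,0.84,0,0,0,0,0],[-0.27,0.84,0,0,0,0,0],[-0.26,0.84,0,0,0,0,0],[-0.26,0.84,0,0,0,0,0],[-0.26,0.84,0,0,0,0,0],[-0.26,0.84,0,0,0,-0.6,0],[0,0,0,0,0,-0.6,0],[0,0,0,0,0,-0.6,0],[0,0,0,0,0,0,0]]])

```text
time_s: 13.28
eef_pos: [0.5179, -0.2891, 0.2022]
tcp_rot: [-3.139, 0.002, 0.237]
contact_force: [0.7, -0.1, -0.4]
grip_width: 0.0848
gripper_force: 0.0
```

```bash
cat > red.py <<'E'
from j import *
s=robot.state(); im=robot.read_camera('wrist'); cv2.imwrite('pics/w8.png',im)
W=cam('wrist',s); print(s['time_s'],s['eef_pos'],s['tcp_rot'],s['qvel'].round(3) if hasattr(s['qvel'],'round') else s['qvel'])
b,g,r=[im[...,i].astype(int) for i in range(3)]
for th in(110,140):
    m=((r>th)&(g<60)&(b<70)).astype(np.uint8); n,l,st,c=cv2.connectedComponentsWithStats(m)
    i=1+np.argmin([np.hypot(*(q-[320,195])) if a>200 else 9e9 for q,a in zip(c[1:],st[1:,4])])
    cn=max(cv2.findContours((l==i).astype(np.uint8),0,1)[0],key=len).reshape(-1,2)
    P=onz(W,cn,.114); R=cv2.minAreaRect((P[:,:2]*1e4).astype(np.float32))
    print(th,st[i],c[i],'centre',np.array(R[0])/1e4,'size',np.array(R[1])/10,'ang',R[2],np.radians(R[2]))
E
python3 red.py
```

```text
13.2833 [ 0.51788742 -0.28906773  0.20217686] [-3.13889132e+00  2.37312133e-03  2.37169663e-01] [-0.015 -0.008 -0.001  0.    -0.005 -0.    -0.065]
110 [304 182  28  30 776] [317.30025773 196.32474227] centre [ 0.52121958 -0.28840386] size [26.05122986 22.58189697] ang 12.786113739013672 0.22315978328027153
140 [304 183  28  29 737] [317.40298507 196.8697422 ] centre [ 0.52062939 -0.28863506] size [25.6600769  22.09433441] ang 10.381194114685059 0.1811860175899121
```

```bash
python3 - <<'E'
from j import *
im=cv2.imread('pics/w8.png');s=robot.state();W=cam('wrist',s)
b,g,r=[im[...,i].astype(int) for i in range(3)]
m=(r>50)&(r>2.5*g)&(r>2.5*b)
L=[];R=[]
for y in range(172,232,2):
    x=np.where(m[y,280:360])[0]+280
    if len(x): print(y,x.min(),x.max(),r[y,[x.min()+2,318,x.max()-2]],end=' | ')
mb=((b>90)&(b>1.6*r)).astype(np.uint8);n,l,st,c=cv2.connectedComponentsWithStats(mb)
i=1+np.argmax(st[1:,4]*(np.hypot(*(c[1:]-[320,195]).T)<120));P=onz(W,np.argwhere(l==i)[:,::-1],.01);q=cv2.minAreaRect((P[:,:2]*1e4).astype(np.float32));print('\nblue',st[i],q)
# wood block
mw=((r>90)&(r>g*1.12)&(g>b*1.25)).astype(np.uint8);n,l,st,c=cv2.connectedComponentsWithStats(mw)
for i in range(1,n):
    if st[i,4]>60:
        P=onz(W,np.argwhere(l==i)[:,::-1],.03);print('wood',st[i],cv2.minAreaRect((P[:,:2]*1e4).astype(np.float32)))
E
```

```text
172 307 329 [83 83 83] | 174 307 329 [83 82 83] | 176 306 329 [83 84 84] | 178 306 330 [84 83 84] | 180 306 330 [87 87 84] | 182 305 330 [128 118 104] | 184 305 331 [166 164 149] | 186 305 331 [182 187 180] | 188 305 331 [182 188 187] | 190 305 331 [183 187 185] | 192 305 331 [184 188 184] | 194 305 331 [185 189 180] | 196 305 330 [184 189 187] | 198 305 330 [183 186 186] | 200 305 330 [183 186 186] | 202 305 330 [184 187 185] | 204 305 329 [184 186 187] | 206 304 330 [178 186 180] | 208 304 329 [179 185 185] | 210 305 329 [184 186 186] | 212 305 328 [184 187 188] | 214 305 328 [184 184 187] | 216 307 327 [183 185 187] | 
blue [ 285  122   73   86 3720] ((5235.951171875, -2928.267333984375), (1013.3585815429688, 812.8668212890625), 15.285003662109375)
wood [550   0  90  27 822] ((7341.373046875, -5065.04638671875), (216.4013214111328, 862.53759765625), 14.372749328613281)
wood [59 19 14 13 86] ((6047.2333984375, -181.6464080810547), (104.07311248779297, 119.44781494140625), 4.121751308441162)
wood [ 301  147   35   56 1275] ((5169.3740234375, -2887.937744140625), (631.6572875976562, 
[... 461 characters left out ...]
05322265625), (356.37835693359375, 91.984375), 82.20887756347656)
wood [503 256  28  24 307] ((4614.24267578125, -5575.80029296875), (338.18084716796875, 283.5436096191406), 62.767112731933594)
wood [607 294  24  14 151] ((4437.59521484375, -7179.333984375), (406.0928955078125, 119.36978149414062), 77.28760528564453)
wood [536 302  25  14 186] ((4092.043212890625, -6318.14697265625), (391.0062255859375, 179.52420043945312), 70.01811218261719)
wood [475 308  14  11  71] ((3830.626708984375, -5474.1025390625), (250.55886840820312, 76.06809997558594), 58.740787506103516)
wood [566 316  42  17 225] ((4010.62158203125, -6991.28271484375), (650.8067016601562, 164.7645721435547), 81.06387329101562)
```

Block (63×37, yaw 0.18) and handle-top agree: stamp at (0.5178, −0.2887), yaw about 0.19. Stand yaw is 0.267. Descending to grasp.

>>> apply_moves(rows=[[[0,0,0.8,0,0,0.54,0],[0,0,0.8,0,0,0,0],[0,0,0.8,0,0,0,0],[0,0,0.8,0,0,0,0],[0,0,0.8,0,0,0,0],[0,0,0.6,0,0,0,0],[0,0,0.27,0,0,0,0],[0,0,0,0,0,0,0]]])

```text
time_s: 14.0
eef_pos: [0.5172, -0.2882, 0.0556]
tcp_rot: [-3.138, 0.004, 0.189]
contact_force: [0.6, 0.3, 0.2]
grip_width: 0.085
gripper_force: 0.0
```

>>> apply_moves(rows=[[[0,0,0,0,0,0,0.3],[0,0,0,0,0,0,0.5],[0,0,0,0,0,0,0.6],[0,0,0,0,0,0,0.7],[0,0,0,0,0,0,0.8],[0,0,0,0,0,0,1],[0,0,0,0,0,0,1],[0,0,0,0,0,0,1],[0,0,0,0,0,0,1]]], force=80)

```text
time_s: 14.75
eef_pos: [0.5191, -0.29, 0.0591]
tcp_rot: [3.141, -0.001, 0.189]
contact_force: [-0.5, 0.4, 6.1]
grip_width: 0.0237
gripper_force: 78.2
```

>>> apply_moves(rows=[[[0,0,-0.3,0,0,0,1],[0,0,-0.6,0,0,0,1],[0,0,-0.8,0,0,0,1],[0,0,-0.8,0,0,0,1],[0,0,-0.8,0,0,0,1],[0,0,-0.5,0,0,0,1],[0,0,-0.2,0,0,0,1],[0,0,0,0,0,0,1],[0,0,0,0,0,0,1]]])

```text
time_s: 15.5
eef_pos: [0.5179, -0.2896, 0.1774]
tcp_rot: [-3.141, 0.001, 0.189]
contact_force: [-0.9, 0.4, -3.1]
grip_width: 0.023
gripper_force: 78.4
```

```bash
python3 - <<'E'
from j import *
s=robot.state(); im=robot.read_camera('wrist'); cv2.imwrite('pics/w9.png',im)
W=cam('wrist',s);p=np.array(s['eef_pos']);y=s['tcp_rot'][2];print(s['time_s'],p,s['tcp_rot'],s['contact_force'],s['grip_width'],s['gripper_force'],s['wrist_torque'])
c,q=np.cos(y),np.sin(y)
for z in(-.029,-.049):
  print(proj(W,[[p[0]+c*a+q*b,p[1]+q*a-c*b,p[2]+z] for a,b in((.03,.019),(.03,-.019),(-.03,-.019),(-.03,.019))]).round(1).tolist())
b,g,r=[im[...,i].astype(int) for i in range(3)]
m=((r>60)&(r>g*1.12)&(g>b*1.2)).astype(np.uint8);n,l,st,cc=cv2.connectedComponentsWithStats(m)
for i in range(1,n):
    if st[i,4]>150: print(st[i],cc[i])
print(im[230:330:5,317].tolist())
E
```

```text
15.5 [ 0.51792709 -0.28960939  0.17743061] [-3.14084693e+00  1.18769769e-03  1.88583453e-01] [-0.89149021  0.37177688 -3.10516492] 0.023012698691458663 78.38935017585754 [-0.02508005 -0.01458643  0.02479379]
[[347.6, 188.4], [286.1, 188.3], [289.2, 271.5], [344.5, 271.6]]
[[344.8, 179.4], [289.1, 179.3], [291.6, 256.2], [342.2, 256.3]]
[   0    0   50   63 1511] [29.46856386 36.7180675 ]
[563   0  40   8 188] [576.53723404   2.5       ]
[590 151  40  30 643] [605.47900467 164.0466563 ]
[ 286  185   60   58 2183] [316.29317453 205.94594595]
[542 225  94  35 851] [580.07990599 241.21034078]
[292 245  51  22 407] [319.51105651 255.52825553]
[521 257  33  29 471] [534.08067941 268.81104034]
[ 287  270   63   85 4285] [318.28518086 313.74049008]
[559 305  80  33 772] [597.24870466 320.58678756]
[ 483  315   83   42 1023] [521.4516129  332.98826979]
[570 370  47  24 514] [589.6692607  381.32490272]
[[58, 65, 108], [52, 58, 105], [42, 48, 102], [34, 41, 101], [25, 30, 96], [20, 25, 96], [24, 29, 97], [34, 39, 101], [36, 42, 101], [28, 34, 99], [17, 22, 95], [14, 16, 96], [8, 11, 96], [7, 14, 108], [11, 16, 126], [5, 14, 127], [7, 16, 125], [10, 20, 125], [13, 17, 126], [5, 16, 126]]
```

The stamp is held, about 1 mm behind the TCP and aligned. Now over to the panel.

>>> apply_moves(rows=[[[0.24,-0.38,0,0,0,0,1],[0.48,-0.76,0,0,0,0,1],[0.48,-0.76,0,0,0,0,1],[0.48,-0.76,0,0,0,0,1],[0.48,-0.76,0,0,0,0,1],[0.48,-0.76,0,0,0,0,1],[0.48,-0.76,0,0,0,0,1],[0.48,-0.76,0,0,0,0,1],[0.48,-0.76,0,0,0,0,1],[0.48,-0.76,0,0,0,0,1],[0.48,-0.76,0,0,0,0,1],[0.28,-0.39,0,0,0,0,1]]])

```text
time_s: 16.55
eef_pos: [0.6282, -0.0073, 0.1771]
tcp_rot: [-3.138, 0.001, 0.194]
contact_force: [0.5, 1.3, -1.1]
grip_width: 0.0231
gripper_force: 78.3
```

>>> apply_moves(rows=[[[0,0,0,0,0,0.63,1],[0,0,0,0,0,0.63,1],[0,0,0,0,0,0,1],[0,0,0,0,0,0,1],[0,0,0,0,0,0,1]]])

```text
time_s: 16.97
eef_pos: [0.628, -0.0135, 0.1777]
tcp_rot: [3.141, 0.001, 0.079]
contact_force: [0.2, 0.4, -2.0]
grip_width: 0.0232
gripper_force: 78.4
```

```bash
cat > st.py <<'E'
from j import *
s=robot.state();p=np.array(s['eef_pos']);y=s['tcp_rot'][2];R=Ro.from_euler('xyz',s['tcp_rot']).as_matrix()
print(s['time_s'],p.round(4),s['tcp_rot'],np.round(s['contact_force'],2),np.round(s['wrist_torque'],3),s['grip_width'])
off=np.array([-.001*np.cos(y),-.001*np.sin(y)])
print('tool z',R[:,2].round(4),'die jig mm',J(p[:2]+off)*1e3,'to panel (tool units)',tool(np.array([.6266,-.013])-p[:2]-off,y))
E
python3 st.py
```

```text
16.9667 [ 0.628  -0.0135  0.1777] [3.14146404e+00 9.72294386e-04 7.94326476e-02] [ 0.22  0.44 -1.97] [ 0.054  0.048 -0.029] 0.023245169838115844
tool z [-1.e-03 -2.e-04 -1.e+00] die jig mm [41.64216289 19.71707764] to panel (tool units) [-0.0103616  -0.01948721]
```

>>> apply_moves(rows=[[[0,-0.02,0.4,0,0,0,1],[0,0,0.6,0,0,0,1],[0,0,0.5,0,0,0,1],[0,0,0.35,0,0,0,1],[0,0,0.2,0,0,0,1],[0,0,0.1,0,0,0,1],[0,0,0,0,0,0,1],[0,0,0,0,0,0,1],[0,0,0,0,0,0,1]]])

```text
time_s: 17.72
eef_pos: [0.6289, -0.0125, 0.1146]
tcp_rot: [3.141, -0.002, 0.079]
contact_force: [-0.3, -0.0, -2.0]
grip_width: 0.0231
gripper_force: 78.5
```

```bash
python3 st.py
```

```text
17.7167 [ 0.6289 -0.0125  0.1146] [ 3.14147225e+00 -1.75330286e-03  7.87453835e-02] [-0.33 -0.04 -1.96] [ 0.014 -0.024 -0.025] 0.02305634748554215
tool z [ 0.0018  0.     -1.    ] die jig mm [42.6767269  20.60249164] to panel (tool units) [-0.04485294  0.01004249]
```

>>> apply_moves(rows=[[[-0.04,0.01,0.05,0,0,0,1],[0,0,0.05,0,0,0,1],[0,0,0,0,0,0,1],[0,0,0,0,0,0,1]]])

```text
time_s: 18.05
eef_pos: [0.627, -0.013, 0.1108]
tcp_rot: [3.141, -0.0, 0.079]
contact_force: [0.0, -1.0, -1.7]
grip_width: 0.0231
gripper_force: 78.5
```

>>> apply_moves(rows=[[[0,0,0.04,0,0,0,1],[0,0,0.04,0,0,0,1],[0,0,0,0,0,0,1]]])

```text
time_s: 18.3
eef_pos: [0.6273, -0.013, 0.1087]
tcp_rot: [3.141, -0.0, 0.079]
contact_force: [-1.1, 0.1, 2.5]
grip_width: 0.0229
gripper_force: 79.3
```

```bash
python3 st.py
```

```text
18.3 [ 0.6273 -0.013   0.1087] [ 3.14135098e+00 -4.75251071e-04  7.87511615e-02] [-1.07  0.1   2.49] [-0.089  0.259  0.015] 0.022914829753490035
tool z [ 5.e-04 -2.e-04 -1.e+00] die jig mm [41.03834039 20.24121831] to panel (tool units) [ 0.00975689 -0.0020138 ]
```

>>> apply_moves(rows=[[[0,0,0.05,0,0,0,1],[0,0,0.05,0,0,0,1],[0,0,0,0,0,0,1]]])

```text
time_s: 18.55
eef_pos: [0.6274, -0.013, 0.1061]
tcp_rot: [3.141, -0.001, 0.079]
contact_force: [-2.7, -0.8, 6.6]
grip_width: 0.0234
gripper_force: 79.7
```

>>> apply_moves(rows=[[[0,0,0.05,0,0,0,1],[0,0,0.05,0,0,0,1],[0,0,0,0,0,0,1]]])

```text
time_s: 18.8
eef_pos: [0.6274, -0.0129, 0.1037]
tcp_rot: [3.141, -0.001, 0.079]
contact_force: [-3.6, -0.3, 10.4]
grip_width: 0.0231
gripper_force: 80.2
```

```bash
python3 st.py
```

```text
18.8 [ 0.6274 -0.0129  0.1037] [ 3.14107421e+00 -8.04657143e-04  7.87741120e-02] [-3.58 -0.33 10.42] [-0.238  0.809  0.008] 0.023072256276499902
tool z [ 8.e-04 -5.e-04 -1.e+00] die jig mm [41.125091   20.31951308] to panel (tool units) [0.00686583 0.0005969 ]
```

>>> apply_moves(rows=[[[-0.04,0,0.02,0,0,0,1],[0,0,0,0,0,0,1],[0,0,0,0,0,0,1]]])

```text
time_s: 19.05
eef_pos: [0.6273, -0.0129, 0.1038]
tcp_rot: [3.141, -0.003, 0.079]
contact_force: [-0.7, -0.6, 10.4]
grip_width: 0.0234
gripper_force: 80.1
```

```bash
python3 st.py
```

```text
19.05 [ 0.6273 -0.0129  0.1038] [ 3.14107125 -0.00342559  0.07889117] [-0.66 -0.58 10.39] [-0.219  0.573  0.007] 0.023384776962538673
tool z [ 3.5e-03 -2.0e-04 -1.0e+00] die jig mm [41.03665902 20.35423008] to panel (tool units) [0.00981362 0.00175462]
```

>>> apply_moves(rows=[[[0,0,0.03,0,0,0,1],[0,0,0,0,0,0,1],[0,0,0,0,0,0,1],[0,0,0,0,0,0,1],[0,0,0,0,0,0,1],[0,0,0,0,0,0,1],[0,0,0,0,0,0,1],[0,0,0,0,0,0,1],[0,0,0,0,0,0,1],[0,0,0,0,0,0,1],[0,0,0,0,0,0,1],[0,0,0,0,0,0,1]]])

```text
time_s: 20.05
eef_pos: [0.6273, -0.0129, 0.1032]
tcp_rot: [3.141, -0.003, 0.079]
contact_force: [-1.6, -0.5, 11.2]
grip_width: 0.0228
gripper_force: 80.3
```

```bash
python3 st.py
```

```text
20.05 [ 0.6273 -0.0129  0.1032] [ 3.14097185 -0.00349993  0.07892422] [-1.62 -0.55 11.22] [-0.168  0.652 -0.037] 0.022827852656160327
tool z [ 3.5e-03 -3.0e-04 -1.0e+00] die jig mm [41.08139779 20.34132822] to panel (tool units) [0.00832224 0.001325  ]
```

Held at about 13 N net. Lifting straight off.

>>> apply_moves(rows=[[[0,0,-0.08,0,0,0,1],[0,0,-0.1,0,0,0,1],[0,0,-0.1,0,0,0,1],[0,0,-0.15,0,0,0,1],[0,0,-0.2,0,0,0,1],[0,0,-0.4,0,0,0,1],[0,0,-0.6,0,0,0,1],[0,0,-0.6,0,0,0,1],[0,0,-0.5,0,0,0,1],[0,0,0,0,0,0,1],[0,0,0,0,0,0,1]]])

```text
time_s: 20.97
eef_pos: [0.6263, -0.0131, 0.1837]
tcp_rot: [3.141, -0.002, 0.079]
contact_force: [-0.7, 0.7, -1.1]
grip_width: 0.023
gripper_force: 78.5
```

```bash
python3 - <<'E'
from j import *
s=robot.state();p=np.array(s['eef_pos']);print(s['time_s'],p,s['tcp_rot'],s['contact_force'])
im=robot.read_camera('top');cv2.imwrite('pics/top2.png',im);T=cam('top')
g=((im[...,1]>im[...,2]*1.6)&(im[...,1]>im[...,0]*1.4)).astype(np.uint8);n,l,st,c=cv2.connectedComponentsWithStats(g)
for i in range(1,n):
    if st[i,4]>30: print('green',st[i],J(onz(T,[c[i]],.06)[0])*1e3)
print(tool(np.array([.5195,-.2905])-p[:2],s['tcp_rot'][2]))
E
```

```text
20.9667 [ 0.62626383 -0.01309687  0.18367413] [ 3.14131526e+00 -1.93509435e-03  7.86753658e-02] [-0.68299851  0.69805434 -1.08971514]
green [295 165  20  19 295] [40.57903669 79.54984346]
green [ 583  167   57  161 1781] [-169.9568917  -457.95344783]
green [621 197  14  13  91] [ -85.44816276 -533.70397004]
green [620 259  14  15 127] [-200.45776669 -507.29183142]
[-4.27452876  8.93846728]
```

The green disc sits at jig (40.6, 79.5), so the plinth is still seated. Returning the stamp.

>>> apply_moves(rows=[[[-0.17,0.37,0,0,0,0,1],[-0.35,0.75,0,0,0,0,1],[-0.35,0.75,0,0,0,0,1],[-0.35,0.75,0,0,0,0,1],[-0.35,0.75,0,0,0,0,1],[-0.35,0.75,0,0,0,0,1],[-0.35,0.75,0,0,0,0,1],[-0.35,0.75,0,0,0,0,1],[-0.35,0.75,0,0,0,0,1],[-0.35,0.75,0,0,0,0,1],[-0.35,0.75,0,0,0,0,1],[-0.35,0.75,0,0,0,0,1]]])

```text
time_s: 22.02
eef_pos: [0.5238, -0.2821, 0.1814]
tcp_rot: [-3.141, 0.003, 0.078]
contact_force: [0.4, -0.2, -1.7]
grip_width: 0.0231
gripper_force: 78.4
```

>>> apply_moves(rows=[[[-0.15,0.35,0,0,0,-0.5,1],[-0.01,0.7,0,0,0,-0.5,1],[0,0,0,0,0,-0.5,1],[0,0,0.5,0,0,0,1],[0,0,0.8,0,0,0,1],[0,0,0.8,0,0,0,1],[0,0,0.8,0,0,0,1],[0,0,0.4,0,0,0,1],[0,0,0.2,0,0,0,1],[0,0,0,0,0,0,1],[0,0,0,0,0,0,1]]])

```text
time_s: 22.93
eef_pos: [0.5248, -0.3125, 0.0782]
tcp_rot: [3.141, -0.0, 0.209]
contact_force: [-0.5, 0.7, -1.6]
grip_width: 0.0233
gripper_force: 78.7
```

>>> apply_moves(rows=[[[0.04,-0.35,0,0,0,0,1],[0.05,-0.35,0,0,0,0,1],[0,0,0.2,0,0,0,1],[0,0,0.2,0,0,0,1],[0,0,0,0,0,0,1],[0,0,0,0,0,0,1],[0,0,0,0,0,0,1]]])

```text
time_s: 23.52
eef_pos: [0.5228, -0.2914, 0.0656]
tcp_rot: [3.141, 0.0, 0.209]
contact_force: [1.3, 0.5, -2.0]
grip_width: 0.0234
gripper_force: 78.7
```

>>> apply_moves(rows=[[[0,0,0.08,0,0,0,1],[0,0,0.08,0,0,0,1],[0,0,0,0,0,0,1],[0,0,0,0,0,0,1]]])

```text
time_s: 23.85
eef_pos: [0.5227, -0.2911, 0.0607]
tcp_rot: [-3.141, 0.0, 0.209]
contact_force: [-0.6, 0.1, -2.0]
grip_width: 0.0231
gripper_force: 78.7
```

Contact is expected at a TCP height of about 0.059.

>>> apply_moves(rows=[[[0,0,0.05,0,0,0,1],[0,0,0.02,0,0,0,1],[0,0,0,0,0,0,1],[0,0,0,0,0,0,1]]])

```text
time_s: 24.18
eef_pos: [0.523, -0.2911, 0.0591]
tcp_rot: [3.141, -0.0, 0.21]
contact_force: [-0.0, -0.3, 0.1]
grip_width: 0.0231
gripper_force: 79.0
```

>>> apply_moves(rows=[[[0,0,0,0,0,0,1],[0,0,0,0,0,0,1],[0,0,0,0,0,0,0.65],[0,0,0,0,0,0,0.55],[0,0,0,0,0,0,0.3],[0,0,0,0,0,0,0],[0,0,0,0,0,0,0],[0,0,0,0,0,0,0],[0,0,0,0,0,0,0],[0,0,0,0,0,0,0]]], force=20)

```text
time_s: 25.02
eef_pos: [0.5228, -0.291, 0.0588]
tcp_rot: [3.142, 0.0, 0.21]
contact_force: [-0.5, -0.1, -0.1]
grip_width: 0.0851
gripper_force: 0.0
```

>>> apply_moves(rows=[[[0,0,-0.4,0,0,0,0],[0,0,-0.8,0,0,0,0],[0,0,-0.8,0,0,0,0],[0,0,-0.8,0,0,0,0],[0,0,-0.8,0,0,0,0],[0,0,-0.8,0,0,0,0],[0,0,-0.4,0,0,0,0],[0,0,0,0,0,0,0],[0,0,0,0,0,0,0]]])

```text
time_s: 25.77
eef_pos: [0.5228, -0.291, 0.2031]
tcp_rot: [3.141, -0.001, 0.21]
contact_force: [-1.0, -0.0, -0.1]
grip_width: 0.0856
gripper_force: 0.0
```

```bash
python3 red.py; python3 - <<'E'
from j import *
s=robot.state();im=cv2.imread('pics/w8.png');W=cam('wrist',s);b,g,r=[im[...,i].astype(int) for i in range(3)]
mw=((r>90)&(r>g*1.12)&(g>b*1.25)).astype(np.uint8);n,l,st,c=cv2.connectedComponentsWithStats(mw)
for i in range(1,n):
    if st[i,4]>300 and abs(c[i][0]-317)<60: P=onz(W,np.argwhere(l==i)[:,::-1],.03);print('wood',st[i],cv2.minAreaRect((P[:,:2]*1e4).astype(np.float32)))
a=cv2.imread('pics/top0.png').astype(int);t=robot.read_camera('top').astype(int);cv2.imwrite('pics/top3.png',t)
d=cv2.blur((np.abs(a-t).max(2)).astype(np.float32),(3,3))
for n,(x,y) in dict(figure=(205,155),bottle=(462,133),tub=(185,222)).items(): print(n,d[y-25:y+25,x-25:x+25].max())
E
```

```text
25.7667 [ 0.52279884 -0.2910338   0.20312509] [ 3.14086699e+00 -5.40683985e-04  2.09589502e-01] [-0.001  0.028  0.006  0.034  0.001 -0.002 -0.001]
110 [304 183  27  29 742] [317.19946092 196.4703504 ] centre [ 0.52570864 -0.29052683] size [25.03367462 22.12623596] ang 12.080682754516602 0.21084768995521258
140 [304 184  27  28 713] [317.20757363 196.98737728] centre [ 0.52529238 -0.29065054] size [24.1679245  22.05847168] ang 12.080577850341797 0.21084585903196315
wood [ 301  149   33   53 1262] ((5208.96044921875, -2903.85791015625), (602.793701171875, 362.0783386230469), 13.08752155303955)
figure 7.111111
bottle 42.77778
tub 7.111111[ WARN:0@1.358] global loadsave.cpp:1063 imwrite_ Unsupported depth image for selected encoder is fallbacked to CV_8U.
```

The stamp is upright on the stand. I'll move the arm clear and recheck the bottle and plinth.

>>> apply_moves(rows=[[[-0.5,0.7,-0.3,0,0,0,0],[-0.8,0.7,0,0,0,0,0],[-0.8,0.7,0,0,0,0,0],[-0.8,0.7,0,0,0,0,0],[-0.8,0.7,0,0,0,0,0],[-0.8,0.7,0,0,0,0,0],[-0.8,0.7,0,0,0,0,0],[-0.8,0.7,0,0,0,0,0],[-0.8,0.7,0,0,0,0,0],[-0.8,0.7,0,0,0,0,0],[0,0,0,0,0,0,0],[0,0,0,0,0,0,0]]])

```text
time_s: 26.87
eef_pos: [0.3377, -0.5457, 0.2095]
tcp_rot: [-3.138, 0.002, 0.205]
contact_force: [0.3, 1.5, -0.1]
grip_width: 0.0853
gripper_force: 0.0
```

```bash
python3 - <<'E'
from j import *
a=cv2.imread('pics/top0.png').astype(int);t=robot.read_camera('top');cv2.imwrite('pics/top4.png',t);T=cam('top')
d=cv2.blur((np.abs(a-t.astype(int)).max(2)).astype(np.float32),(3,3))
for n,(x,y) in dict(figure=(205,155),bottle=(462,133),tub=(185,222)).items(): print(n,d[y-25:y+25,x-25:x+25].max())
m=cv2.inRange(t,(0,90,0),(255,255,255));im=t.astype(int)
g=((im[...,1]>im[...,2]*1.6)&(im[...,1]>im[...,0]*1.4)).astype(np.uint8);n,l,st,c=cv2.connectedComponentsWithStats(g)
for i in range(1,n):
    if 150<st[i,4]<600: print('green',st[i],J(onz(T,[c[i]],.06)[0])*1e3)
s=robot.state();print(s['time_s'],s['eef_pos'])
E
```

```text
figure 4.2222223
bottle 4.2222223
tub 4.3333335
green [294 164  21  20 325] [40.64241069 79.99592001]
26.9167 [ 0.33984382 -0.54397483  0.20984398]
```

The bystanders haven't moved and the plinth is seated, so I'm handing in.

```bash
python3 -c "
from rig import robot
print(robot.job_done())"
```

```text
the job is handed in; nothing more can be done
None
```

The job is handed in at 26.9 s: the plinth is flush in its corner, the panel was stamped at about 13 N (about half the bed's travel) for a second, the stamp is back upright on its stand, and the figure and water bottle have not moved.

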